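Stir the beads, raise the stirring leg to the mark and cam it closed

TASK

Take the blue handle of the stirring stand and, with the leg fully down, stir the beads by swinging the handle back and forth twice: each time at least 25 degrees to the side away from the orange cam lever, and back about 12 degrees past the middle towards the lever without moving it. Then raise the leg until its yellow disc is level with the red pointer and, holding it at that height, turn the handle so that its hanging arm pushes the orange cam lever fully closed. Finish still gripping the handle with the disc at the pointer (nothing else carries the leg, it drops when let go); all beads stay in the beaker, the pointer stays where it is set and the other things on the bench are left alone.

Things in the scene. Friction and masses are not known exactly. Their poses are not given: they have to be found in the camera images.
- grip (a point): Centre of the blue handle plate on top of the stirring leg, on its vertical axis. Plate 12 mm thick (along the point's y), 50 mm long (along its x), 49 mm tall (24 mm above the point to 25 below); grasp it from above across the 12 mm, both faces are free. Its z is up, x towards the hanging bar. Handle, disc, bar and blade are one piece (0.35 to 0.5 kg) that slides up and turns about this axis.
- bar (a point): Centre of the blue bar that hangs from the handle: 12 x 12 mm, upright, 112 mm long, 75 mm from the leg's axis along the grip point's x and 81 mm below it. A blue arm as thick as the plate, 25 to 35 mm below the grip point, joins it to the handle. It pushes the cam lever sideways.
- disc (a point): Centre of the yellow disc (38 mm across, 4 mm thick) on the leg's axis, 40 mm below the grip point. It rises with the leg.
- pointer_tip (a point): Tip of the red pointer, a level finger 4 mm thick, clipped on a thin scale post (105 mm from the leg's axis on the robot's side, top 220 mm above the bench); the tip is 55 mm from the axis. Its height is the length mark: the disc's centre must come to this height, 28 to 55 mm above where it starts.
- lift (a joint): Height of the leg, m: 0 resting fully down, grows as the leg rises, end stop at 0.085. Held only by the hand, it falls when released.
- turn (a joint): Angle of the handle about the vertical axis, rad: 0 in the middle (hanging bar straight away from the scale post), positive counter-clockwise from above, which is towards the cam lever. Turns freely from -0.9 to 1.3; starts within 0.06 of 0.
- lever (a joint): Cam lever, rad: 0 fully closed (end stop), larger is more open (clockwise from above, towards the hanging bar); starts 0.41 to 0.55. It turns about the leg's axis and stays where it is left; 0.2 N m (about 3 N at the bar) moves it. Its 12 mm wide arm is at angle 1.15 - lever on the scale of joint turn; the hanging bar meets it at turn = 0.99 - lever, so it is closed at turn = 0.99.
- lever_tip (a point): Round orange knob (18 mm across) at the end of the cam lever's arm, 99 mm from the leg's axis, 124 mm above the bench. The lever lies around the grey guide collar (top 135 mm above the bench) through which the leg slides.
- beaker_in (a point): Centre of the inner floor of the glass beaker fixed on the stand, 16 mm above the bench; inner radius 39 mm, rim 62 mm above this point. The leg's stirring blade (58 mm long, 28 mm tall, in line with the handle plate) stands in it, 6 mm above its floor when the leg is down.
- pointer (a joint): Setting of the red pointer on its post, m (grows upwards). Leave it as it is.
- bead0_center (a point): Centre of a red plastic bead, 16 mm across, loose in the beaker.
- bead1_center (a point): Centre of a white plastic bead, 16 mm across, loose in the beaker.
- bead2_center (a point): Centre of a green plastic bead, 16 mm across, loose in the beaker.
- bead3_center (a point): Centre of a white plastic bead, 16 mm across, loose in the beaker.
- bead4_center (a point): Centre of a yellow plastic bead, 16 mm across, loose in the beaker.
- bead5_center (a point): Centre of a green plastic bead, 16 mm across, loose in the beaker.
- reagent_mid (a point): Middle of a loose amber reagent bottle with blue cap (52 mm across, 95 mm tall), to be left alone.
- jar_mid (a point): Middle of a loose clear jar with white cap (56 mm across, 60 mm tall), to be left alone.
- cup_mid (a point): Middle of a loose white cup (64 mm across, 70 mm tall), to be left alone.
- tipbox_mid (a point): Middle of a loose blue tip box (120 x 80 x 50 mm), to be left alone.

How it is judged:
On the way, in this order (a step that is already met when the one before it is completed fails the run):
1. stir: with the leg down and held, handle swung to the side away from the lever (contact force between the fingers and turn above 1.5 N and value of joint lift below 0.012 m and value of joint turn below -0.35 rad), for 0.05 s.
2. swung back towards the lever, past the middle (contact force between the fingers and turn above 1.5 N and value of joint lift below 0.012 m and value of joint turn above 0.12 rad), for 0.05 s.
3. swung away from the lever again, beads stirred (all of step 1 and distance of any of bead0_center, bead1_center, bead2_center, bead3_center, bead4_center, bead5_center from where it was at the start of the episode above 0.004 m), for 0.05 s.
4. leg held with the disc level with the pointer, lever still open (contact force between the fingers and turn above 1.5 N and z of disc in the frame of pointer_tip between -0.005 and 0.005 m and value of joint lever above 0.3 rad), for 0.2 s.
5. cam lever closed while the leg is held at the mark (contact force between the fingers and turn above 1.5 N and z of disc in the frame of pointer_tip between -0.005 and 0.005 m and value of joint lever below 0.06 rad), for 0.2 s.
At the end, for the whole second after the job is handed in: The fingers still grip the handle (more than 1.5 N), the disc's centre is within 5 mm of the pointer's height and at rest, the cam lever is within 0.06 rad of fully closed, and all six beads are in the beaker (all of step 5 and velocity of joint lift between -0.01 and 0.01 m/s and distance between each of bead0_center, bead1_center, bead2_center, bead3_center, bead4_center, bead5_center and beaker_in below 0.06 m); the arm keeps its last pose, push and grip.
It fails at once if the cam lever is moved while the leg is more than 8 mm off the mark (value of joint lever below 0.33 rad and not (z of disc in the frame of pointer_tip between -0.008 and 0.008 m)).
It fails at once if another thing on the bench is disturbed (moved over 20 mm) (distance of any of reagent_mid, jar_mid, cup_mid, tipbox_mid from where it was at the start of the episode above 0.02 m).
It fails at once if the pointer is shifted (over 3 mm) (distance of pointer_tip from where it was at the start of the episode above 0.003 m).
It also fails if it takes over 45 s, if anything falls off the work surface, if the arm or the gripper's body presses on something with over 40 N, if the wrist force passes 120 N, or if a joint passes its speed limit or range.

ROBOT

A 6-joint arm with a two-finger parallel gripper is mounted at the origin on the work surface. World frame = base frame: x ahead of the robot, y to its left, z up, the work surface at z = 0. Lengths are in m, angles in rad, forces in N, time in s.
With the tool pointing down it reaches from about 0.3 to 0.85 m from the base axis. Payload 5.4 kg.
Tool frame: the origin (TCP) lies at the very end of the fingers, on their centre line; the grasp point (between the pads) lies 19 mm behind it; z points along the fingers, y is the line along which they close (so a half turn about z gives the same grasp; the last joint's range is limited). The gripper opens to 85 mm and grips with 20 to 120 N. Pads are 22 mm wide; open, the fingers measure 114 mm over their backs; the gripper's body (76 mm by 85 mm) begins 54 mm behind the grasp point. The pads swing forward as they close: fully open they stand 13 mm farther back than shut.
Start: joints at [1.052, 0.158, 1.597, -0, 1.386, -0.21], TCP at [0.175, 0.548, 0.231] pointing down, gripper open.
Joint ranges: [-2.91, 2.91], [-0.94, 2.29], [0.18, 2.7], [-1.29, 4.43], [0.17, 2.64], [-3, 3]. Speed limits (rad/s): [2.57, 2.57, 3.14, 3.14, 3.14, 3.14].

INTERFACE

Orientations are given as a unit quaternion [x, y, z, w].
In Python, from workcell import arm gives the robot as it stands.
- The arm moves only by the shell command python3 -m inch 'ROWS' [FORCE]. ROWS is JSON, a list of rows, each a list of 7 numbers: the shift along the tool's x, y, z in mm, then the turn, a rotation vector about the tool's x, y, z in rad, then the finger opening in mm, from 0 to 85.4. In form: [[dx, dy, dz, rx, ry, rz, claw], ...]. A call has 1 to 12 rows; each row is the pose to reach, as a shift and turn from the pose commanded when the call began, along the tool's axes at that moment; what a row does not reach only later rows make up. A row lasts 1/12 s, in which the tool goes at most 41.7 mm and 7.16 degrees, less where a joint would pass 70% of its speed; a pose out of reach is approached as far as the arm can. A call with a gripper value outside its range is refused whole. The fingers move at their own pace and stop on an object; FORCE is the grip in N (left out, the last holds). Time passes only in rows, so rows that repeat a pose let the fingers close. It gives the time, the measured TCP pose, the force, the opening and the grip force at its end, in the units of the state.
- arm.sense(): the state, without advancing time (a new reading comes with each control period).
- arm.read_camera(name): name is "scene" or "top" or "wrist"; returns the picture (480x640x3 uint8, blue, green, red); there is no depth.
- arm.camera_info(name): a dict with "vertical_fov" (degrees; the focal length in pixels is half the picture's height over the tangent of half this angle, whatever the lens; pixels are square), "cx", "cy" (the principal point, pixels), "dist" ([k1, k2, p1, p2, k3] as OpenCV has them; the pictures are not rectified), "position" and "rotation" of the camera in the world. Camera axes: x right, y up, looking along -z (the intrinsics and any distortion apply to the point x, -y, -z); pixel columns grow to the right and rows downward; lengths in m; the calibration is good to about 2 mm. A picture is of the moment at which its call begins: read the wrist's pose just before it. camera_info takes no time and is no camera call; for the wrist camera it gives the pose at the moment of the call.
- arm.sign_off(): hands the job in; it is judged then, once.
The state is a dict: "time_s": time; "q": joint angles; "qvel": joint speeds; "joint_efforts": joint torques, N m; "tcp_pos": TCP position; "eef_rot": TCP orientation; "contact_force": force on the tool from outside, world axes, zero at the start; "torque": the same for the moment, N m; "opening": finger opening in m; "finger_force": force on a finger pad.
Only numpy, scipy, OpenCV 4.12 (cv2) and the standard library are available. Lean on these libraries where they do the work, as an engineer would, in place of code of your own. Each camera call takes 0.05 s, during which the arm holds its last target. There are 200 camera calls.

## Working session

There is one attempt and no reset: what is moved stays moved. The work goes in short steps, Python scripts to look and compute and a shell command to move; the robot and the scene stay as the last step left them, time stands still between calls to the robot, and variables do not carry over. Pictures are saved under pics/ and viewed, at most 10 in all, crops included, and the job is handed in when it is done.

```bash
mkdir -p pics; cat > h.py <<'E'
import numpy as np, cv2
from workcell import arm
def K(n):
    i=arm.camera_info(n); f=240/np.tan(np.radians(i["vertical_fov"])/2)
    R=np.array(i["rotation"],float)
    return np.array([[f,0,i["cx"]],[0,f,i["cy"]],[0,0,1]]),np.array(i["dist"],float),np.array(i["position"]),R
def ray(c,p):
    k,d,o,R=c; u=cv2.undistortPoints(np.array([[p]],float),k,d)[0,0]
    v=R@np.array([u[0],-u[1],-1]); return o,v/np.linalg.norm(v)
def onz(c,p,z):
    o,v=ray(c,p); return o+v*(z-o[2])/v[2]
def tri(c1,p1,c2,p2):
    o1,v1=ray(c1,p1);o2,v2=ray(c2,p2)
    t=np.linalg.lstsq(np.stack([v1,-v2],1),o2-o1,rcond=None)[0]
    a,b=o1+t[0]*v1,o2+t[1]*v2; return (a+b)/2,np.linalg.norm(a-b)
def proj(c,P):
    k,d,o,R=c; q=(np.atleast_2d(P)-o)@R; q=q*[1,-1,-1]
    return cv2.projectPoints(q,np.zeros(3),np.zeros(3),k,d)[0][:,0]
E
python3 - <<'E'
from h import *
for n in("scene","top","wrist"):
    c=K(n); im=arm.read_camera(n); cv2.imwrite(f"pics/{n}0.png",im); np.save(f"{n}0.npy",im)
    print(n,arm.camera_info(n))
print(arm.sense())
a=cv2.imread("pics/scene0.png")
E
```

```text
scene {'vertical_fov': 54.46052901699347, 'cx': 320.8454465114151, 'cy': 236.58793783940393, 'dist': array([-0.10209956,  0.        ,  0.        ,  0.        ,  0.        ]), 'position': array([0.88908224, 0.56754782, 0.96172835]), 'rotation': array([0.0898094 , 0.27222745, 0.91771872, 0.2749888 ])}
top {'vertical_fov': 47.343808695281226, 'cx': 312.7127999634809, 'cy': 235.18729504996872, 'dist': array([-0.07151457,  0.        ,  0.        ,  0.        ,  0.        ]), 'position': array([0.41452667, 0.13673229, 1.10714589]), 'rotation': array([-0.06854114,  0.06334148,  0.71433895, -0.69354872])}
wrist {'vertical_fov': 59.07293969463885, 'cx': 321.7338207561753, 'cy': 246.14223477366266, 'dist': array([-0.01095897,  0.        ,  0.        ,  0.        ,  0.        ]), 'position': array([0.10300636, 0.56887811, 0.37360463]), 'rotation': array([-0.12014908, -0.08688046,  0.58347619,  0.79848076])}
{'time_s': 0.15, 'q': array([ 1.05188673e+00,  1.58931077e-01,  1.59793522e+00, -2.57533970e-05,
        1.38617548e+00, -2.10101473e-01]), 'qvel': array([ 0.00067674, -0.00156892, -0.0037815 , -0.00012065,  0.00076897,
       -0.00108213]), 'joint_efforts': array([ 1.07931508e-03, -3.96379352e+01, -3.31784570e+01, -2.76226110e-04,
        5.51522768e-03,  1.58187260e-05]), 'tcp_pos': array([0.17455351, 0.54738709, 0.2305319 ]), 'eef_rot': array([ 1.53788894e-01,  9.88103462e-01, -6.81468985e-04, -2.46472106e-04]), 'contact_force': array([ 0.01371374,  0.63923072, -0.04118946]), 'torque': array([-0.06802531, -0.01988648, -0.02003223]), 'finger_force': 0.0, 'opening': 0.08529269066483011}
```

Rotation is a quaternion; fixing the helper and viewing.

```bash
sed -i 's/^import numpy.*/&\nfrom scipy.spatial.transform import Rotation as Ro/; s/R=np.array(i\["rotation"\],float)/R=Ro.from_quat(i["rotation"]).as_matrix()/' h.py
```

```text
(no output)
```

View pics/scene0.png

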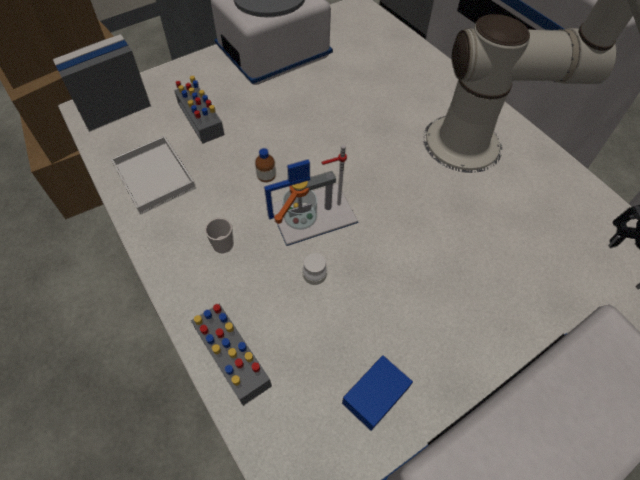

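View pics/top0.png

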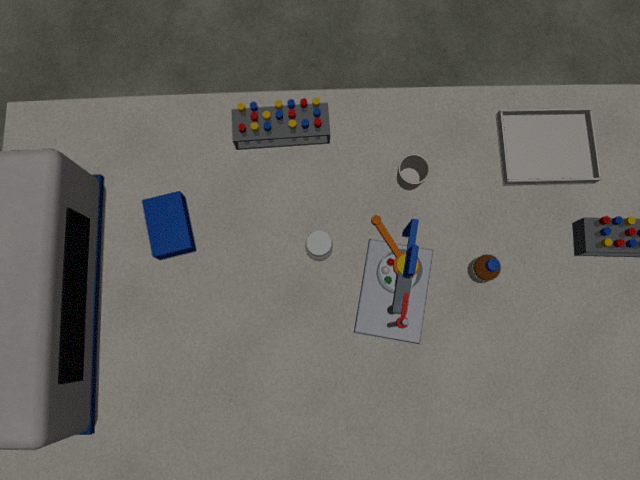

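The scene picture has the handle plate at about (299,173), the red pointer at (325–345,160) and the lever knob at (278,217). In the top picture the plate is at (411,260), the lever knob at (376,219), the bottle at (487,267), the jar at (319,244) and the cup at (413,170). Next I'll enlarge both around the stand.

```bash
python3 - <<'E'
from h import *
s=np.load("scene0.npy")[140:240,250:365]; t=np.load("top0.npy")[205:335,350:450]
f=lambda a,k:cv2.resize(a,None,fx=k,fy=k,interpolation=cv2.INTER_CUBIC)
a=f(s,4);b=f(t,4); H=max(a.shape[0],b.shape[0])
p=lambda x:cv2.copyMakeBorder(x,0,H-x.shape[0],0,0,0)
o=np.hstack([p(a)[:, :400],p(b)]);cv2.imwrite("pics/crop.png",cv2.convertScaleAbs(o,alpha=1.5));print(o.shape)
for n in("scene","top"):
    im=np.load(n+"0.npy"); hsv=cv2.cvtColor(im,cv2.COLOR_BGR2HSV)
    box=(slice(140,240),slice(250,365)) if n=="scene" else (slice(205,335),slice(350,450))
    for nm,lo,hi in(("blue",(105,150,50),(125,255,255)),("yellow",(21,150,80),(32,255,255)),("orange",(8,150,80),(19,255,255)),("red",(0,170,80),(5,255,255))):
        m=np.zeros(im.shape[:2],np.uint8); m[box]=cv2.inRange(hsv,lo,hi)[box]
        N,L,st,ce=cv2.connectedComponentsWithStats(m)
        for j in range(1,N):
            if st[j,4]>5: print(n,nm,st[j],ce[j].round(1))
E
```

```text
(520, 800, 3)
scene blue [260 149   8   9  55] [263.2 152.8]
scene blue [265 160  45  58 591] [289.9 179.4]
scene yellow [293 182  14   7  66] [300.  185.3]
scene yellow [294 203   4   4  11] [295.5 204.8]
scene orange [256 157  17  11 113] [263.6 162.4]
scene orange [275 186  34  35 241] [289.2 201.7]
scene red [323 156  23   8  49] [334.9 159.4]
top blue [407 219  11  56 377] [412.4 246.3]
top yellow [397 254   9  20 112] [400.9 262.9]
top yellow [416 261   2  10  14] [416.5 265.5]
top orange [372 215  34  59 356] [387.6 239.7]
top orange [415 262   4  12  14] [417.1 268.1]
top red [388 259   6   6  21] [390.  261.3]
top red [397 293  12  35 131] [403.1 310.2]
```

View pics/crop.png

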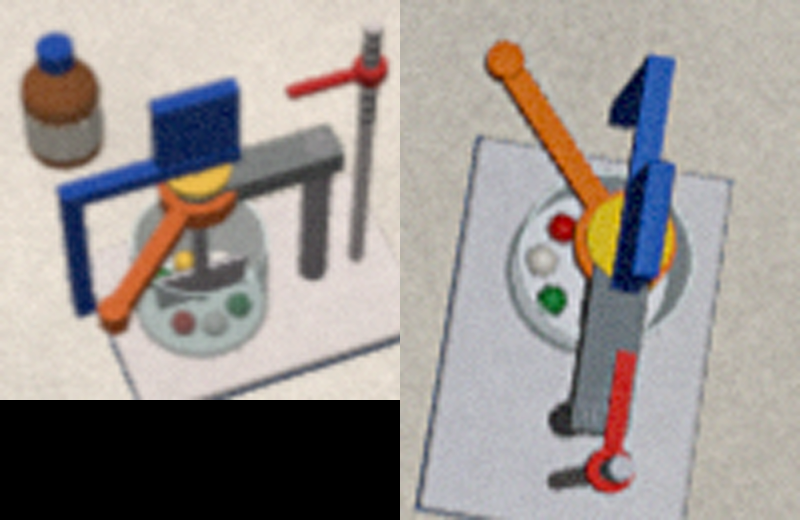

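The left crop shows the plate's top face centred at about (298.4,162.2) and the pointer tip at (322.2,162.5), in scene pixels. The right crop shows the plate top at (413.1,259.7), the pointer tip at (406.3,292.7) and the lever knob at (376,219.7), in top pixels. Now I'll triangulate.

```bash
python3 - <<'E'
from h import *
S,T=K("scene"),K("top")
P={"platetop":((298.4,162.2),(413.1,259.7)),"ptip":((322.2,162.7),(406.3,292.7)),"knob":((278.5,218),(376,219.7)),"post":((342.5,147.5),(404.5,322)),"bartop":((266.8,187.3),(415,220)),}
for k,(a,b) in P.items():
    p,e=tri(S,a,T,b); print(k,p.round(4),round(e,4))
for k,p,z in(("jar",(319,240),.06),("bottle",(492,265),.095),("cup",(413,162),.07)): print(k,onz(T,p,z).round(3))
# plate direction in top, z ~0.2+
q=[onz(T,(350+(x-400)/4,205+y/4),.215) for x,y in((645,162),(673,165),(660,278),(633,276))]
d=(q[0]+q[1]-q[2]-q[3])/2; print("corners",np.array(q).round(4),"len",np.linalg.norm(d),"yaw",np.arctan2(d[1],d[0]))
W=K("wrist");print(W[2],W[3].round(2)); s=arm.sense(); print(Ro.from_quat(s["eef_rot"]).as_matrix().round(3))
E
```

```text
platetop [ 0.5388 -0.025   0.2077] 0.0017
ptip [ 0.4854 -0.0133  0.1856] 0.0005
knob [0.6254 0.0246 0.1248] 0.0007
post [ 0.4369 -0.004   0.2144] 0.0021
bartop [ 0.6152 -0.0404  0.1581] 0.0018
jar [0.603 0.13  0.06 ]
bottle [ 0.539 -0.192  0.095]
cup [ 0.752 -0.061  0.07 ]
corners [[ 0.5609 -0.0215  0.215 ]
 [ 0.5593 -0.033   0.215 ]
 [ 0.5126 -0.0247  0.215 ]
 [ 0.5138 -0.0137  0.215 ]] len 0.04758805889824754 yaw -0.1700211494056323
[0.10300636 0.56887811 0.37360463] [[ 0.3  -0.91 -0.28]
 [ 0.95  0.29  0.09]
 [-0.   -0.29  0.96]]
[[-0.953  0.304 -0.001]
 [ 0.304  0.953 -0.001]
 [ 0.    -0.001 -1.   ]]
```

```bash
cat >> h.py <<'E'
def delta(target,yaw=None):
    s=arm.sense(); R=Ro.from_quat(s["eef_rot"]).as_matrix()
    d=R.T@(np.array(target)-s["tcp_pos"])*1000
    y=np.arctan2(R[1,1],R[0,1]); print("shift mm",d.round(1),"tool-y yaw",y.round(4),"rz",None if yaw is None else round(-(yaw-y),4),"tilt",R[:,2].round(4),"q",s["q"].round(2),"t",s["time_s"],"tcp",s["tcp_pos"].round(4))
E
python3 - <<'E'
from h import *
delta((.539,-.025,.29),1.371)
E
```

```text
shift mm [-521.2 -434.6  -59. ] tool-y yaw 1.262 rz -0.109 tilt [-7.0e-04 -1.3e-03 -1.0e+00] q [ 1.05  0.16  1.6  -0.    1.39 -0.21] t 0.15 tcp [0.1746 0.5474 0.2305]
```

```bash
python3 -m inch '[[-25,-21,-30,0,0,-0.02,85],[-55,-45,-59,0,0,-0.05,85],[-85,-70,-59,0,0,-0.08,85],[-115,-95,-59,0,0,-0.109,85],[-145,-120,-59,0,0,-0.109,85],[-175,-145,-59,0,0,-0.109,85],[-205,-170,-59,0,0,-0.109,85],[-235,-195,-59,0,0,-0.109,85],[-265,-220,-59,0,0,-0.109,85],[-295,-245,-59,0,0,-0.109,85],[-325,-270,-59,0,0,-0.109,85],[-350,-290,-59,0,0,-0.109,85]]' 40
python3 - <<'E'
from h import *
delta((.539,-.025,.29),1.371)
E
```

```text
time_s: 1.15
tcp_pos: [0.4208, 0.1627, 0.2902]
eef_rot: [0.1, 0.995, -0.0, 0.0]
contact_force: [0.1, -0.2, -0.3]
opening: 0.0848
finger_force: 0.0
shift mm [-153.3 -160.4    0.3] tool-y yaw 1.3698 rz -0.0012 tilt [ 2.e-04 -4.e-04 -1.e+00] q [ 0.1  -0.21  1.84 -0.    1.51 -1.27] t 1.15 tcp [0.4208 0.1627 0.2902]
```

```bash
python3 -m inch '[[-25,-26,0,0,0,0,85],[-50,-53,0,0,0,0,85],[-77,-80,0,0,0,0,85],[-103,-107,0,0,0,0,85],[-130,-135,0,0,0,0,85],[-153,-160,0,0,0,0,85],[-153,-160,0,0,0,0,85],[-153,-160,0,0,0,0,85]]'
python3 - <<'E'
from h import *
delta((.539,-.025,.29),1.371)
c=K("wrist"); im=arm.read_camera("wrist"); np.save("w1.npy",im); np.save("w1c.npy",np.array(c,dtype=object),allow_pickle=True)
cv2.imwrite("pics/w1.png",im)
for n,p in(("platetop",(.5388,-.025,.2085)),("ptip",(.4854,-.0133,.1856)),("knob",(.6254,.0246,.1248))): print(n,proj(c,p).round(1))
E
```

```text
time_s: 1.82
tcp_pos: [0.5385, -0.0235, 0.2895]
eef_rot: [0.101, 0.995, 0.0, -0.001]
contact_force: [0.3, 0.7, 1.4]
opening: 0.0854
finger_force: 0.0
shift mm [-0.8 -1.4 -0.5] tool-y yaw 1.3682 rz -0.0028 tilt [-1.6e-03  6.0e-04 -1.0e+00] q [-0.27  0.03  1.62  0.    1.49 -1.64] t 1.8167 tcp [ 0.5385 -0.0235  0.2895]
platetop [[321.8 257.9]]
ptip [[323.  154.6]]
knob [[404.4 313.3]]
```

View pics/w1.png

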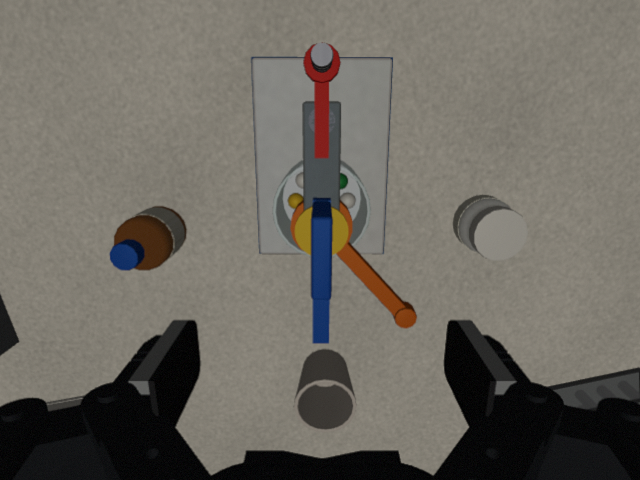

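The wrist picture shows the plate's top face centred at about (321,257), the disc at (321.5,231), the pointer tip at (321.5,157.5) and the knob at (405,317). All of it agrees with the estimates and the plate is aligned with the tool. Now I'll refine the heights from this view combined with the others.

```bash
python3 - <<'E'
from h import *
c=tuple(np.load("w1c.npy",allow_pickle=True)); im=np.load("w1.npy"); hsv=cv2.cvtColor(im,cv2.COLOR_BGR2HSV)
m=cv2.inRange(hsv,(0,170,60),(5,255,255)); m[:,:300]=0;m[:,345:]=0;m[170:]=0
ys=np.where(m.sum(1)>255*6)[0]; tip=(np.where(m[ys.max()-3])[0].mean(),ys.max()+.5); print("tip px",tip)
y=cv2.inRange(hsv,(20,120,60),(33,255,255)); y[:,:285]=0;y[:,355:]=0;y[:200]=0;y[262:]=0
N,L,st,ce=cv2.connectedComponentsWithStats(y); y=((st[L,4]>100)&(L>0)).astype(np.uint8)
pts=cv2.findNonZero(y); e=cv2.fitEllipse(cv2.convexHull(pts)); print("disc",e,cv2.boundingRect(pts))
b=cv2.inRange(hsv,(100,120,40),(128,255,255)); b[:,:300]=0;b[:,345:]=0
for r in(205,225,240,260,290,310,335): x=np.where(b[r])[0]; print(r,x.min(),x.max(),end="; ")
S,T=K("scene"),K("top")
for n,a,w in(("tip",(322.2,162.7),tip),("plate",(298.4,162.2),(321,257.3)),("knob",(278.5,218),(405,317))):
    print(n,tri(S,a,c,w)); 
print("tip top/wrist",tri(T,(406.3,292.7),c,tip))
print("plate top/wrist",tri(T,(413.1,259.7),c,(321,257.3)))
ax=np.array([.539,-.025])
o,v=ray(c,e[0]); t=((ax-o[:2])@v[:2])/(v[:2]@v[:2]); print("disc top at axis",o+t*v)
d=e[1][1]; print("disc from size, depth",.038*c[0][0,0]/d)
u=np.array([np.cos(-.2),np.sin(-.2)])
k=onz(c,(405,317),.128)[:2]-ax; print("knob yaw rel",np.arctan2(k[1],k[0])+.2,np.linalg.norm(k))
E
```

```text
tip px (np.float64(321.0), np.float64(157.5))
disc ((321.0855712890625, 230.46890258789062), (52.1672477722168, 53.559146881103516), 85.59976196289062) (295, 207, 53, 48)
205 313 330; 225 312 331; 240 312 331; 260 312 330; 290 312 330; 310 313 328; 335 313 328; tip (array([ 0.48594289, -0.01407413,  0.18535758]), np.float64(0.002208153714264591))
plate (array([ 0.53896097, -0.02569307,  0.20743668]), np.float64(0.0006726704879048594))
knob (array([0.62654203, 0.0252319 , 0.12704369]), np.float64(0.0024838532165195847))
tip top/wrist (array([ 0.48686288, -0.01488952,  0.17730929]), np.float64(0.0012801168406421574))
plate top/wrist (array([ 0.5385199 , -0.02499095,  0.20706781]), np.float64(0.0011204904037999666))
disc top at axis [ 0.53889261 -0.02550932  0.14811778]
disc from size, depth 0.3005206958200422
knob yaw rel 0.7103602784273668 0.10086029499350786
```

```bash
python3 - <<'E'
from h import *
delta((.5387,-.0253,.169),1.371)
print(arm.sense()["qvel"].round(4))
E
python3 -m inch '[[-0.5,-1.7,25,0,0,-0.002,85],[-0.5,-1.7,50,0,0,-0.002,85],[-0.5,-1.7,75,0,0,-0.002,85],[-0.5,-1.7,98,0,0,-0.002,85],[-0.5,-1.7,112,0,0,-0.002,85],[-0.5,-1.7,120,0,0,-0.002,85],[-0.5,-1.7,120,0,0,-0.002,85],[-0.5,-1.7,120,0,0,-0.002,85]]'
python3 - <<'E'
from h import *
delta((.5387,-.0253,.169),1.371)
E
```

```text
shift mm [ -1.4  -2.9 120.7] tool-y yaw 1.3699 rz -0.0011 tilt [-1.4e-03  8.0e-04 -1.0e+00] q [-0.27  0.03  1.62  0.    1.49 -1.64] t 1.8667 tcp [ 0.5381 -0.0223  0.2897]
[ 0.0296 -0.0269  0.0175  0.0033  0.0025  0.0025]
time_s: 2.53
tcp_pos: [0.5384, -0.0231, 0.1709]
eef_rot: [0.098, 0.995, 0.0, 0.0]
contact_force: [-0.2, 0.1, -0.5]
opening: 0.0848
finger_force: 0.0
shift mm [-0.7 -2.1  1.9] tool-y yaw 1.374 rz 0.003 tilt [ 4.e-04 -0.e+00 -1.e+00] q [-0.27  0.12  1.76  0.    1.26 -1.64] t 2.5333 tcp [ 0.5384 -0.0231  0.1709]
```

```bash
python3 -m inch '[[-0.5,-2,1,0,0,0,85],[-0.5,-2,1,0,0,0,50],[-0.5,-2,1,0,0,0,25],[-0.5,-2,1,0,0,0,5],[-0.5,-2,1,0,0,0,5],[-0.5,-2,1,0,0,0,5],[-0.5,-2,1,0,0,0,5],[-0.5,-2,1,0,0,0,5],[-0.5,-2,1,0,0,0,5]]' 80
python3 - <<'E'
from h import *
delta((.5387,-.0253,.169),1.371)
E
```

```text
time_s: 3.28
tcp_pos: [0.5388, -0.0243, 0.1696]
eef_rot: [0.099, 0.995, 0.001, 0.0]
contact_force: [0.1, 6.6, 1.7]
opening: 0.0109
finger_force: 78.2
shift mm [-0.1 -1.   0.6] tool-y yaw 1.3733 rz 0.0023 tilt [ 8.0e-04  2.9e-03 -1.0e+00] q [-0.27  0.12  1.76  0.    1.26 -1.65] t 3.2833 tcp [ 0.5388 -0.0243  0.1696]
```

```bash
python3 -m inch '[[0,0,0,0,0,0.05,5],[0,0,0,0,0,0.13,5],[0,0,0,0,0,0.21,5],[0,0,0,0,0,0.29,5],[0,0,0,0,0,0.37,5],[0,0,0,0,0,0.45,5],[0,0,0,0,0,0.52,5],[0,0,0,0,0,0.52,5],[0,0,0,0,0,0.52,5]]'
python3 - <<'E'
from h import *
delta((.5387,-.0253,.169),1.371+.21)
E
```

```text
time_s: 4.03
tcp_pos: [0.5392, -0.0235, 0.1697]
eef_rot: [0.351, 0.936, 0.002, 0.0]
contact_force: [3.2, 9.6, 1.6]
opening: 0.011
finger_force: 78.2
shift mm [-0.8 -1.7  0.6] tool-y yaw 0.8534 rz -0.7276 tilt [ 0.0018  0.0042 -1.    ] q [-0.27  0.12  1.76  0.    1.26 -1.13] t 4.0333 tcp [ 0.5392 -0.0235  0.1697]
```

```bash
python3 -m inch '[[0.5,0.5,0,0,0,-0.06,5],[1,1.1,0,0,0,-0.14,5],[1,1.1,0,0,0,-0.22,5],[1,1.1,0,0,0,-0.30,5],[1,1.1,0,0,0,-0.38,5],[1,1.1,0,0,0,-0.46,5],[1,1.1,0,0,0,-0.54,5],[1,1.1,0,0,0,-0.62,5],[1,1.1,0,0,0,-0.69,5],[1,1.1,0,0,0,-0.73,5],[1,1.1,0,0,0,-0.73,5],[1,1.1,0,0,0,-0.73,5]]'
python3 - <<'E'
from h import *
delta((.5387,-.0253,.169),1.371-.51)
E
```

```text
time_s: 5.03
tcp_pos: [0.5388, -0.0245, 0.1696]
eef_rot: [-0.006, 1.0, -0.0, 0.0]
contact_force: [1.3, 0.8, 1.3]
opening: 0.0115
finger_force: 78.4
shift mm [ 0.1 -0.8  0.6] tool-y yaw 1.5819 rz 0.7209 tilt [ 8.e-04 -2.e-04 -1.e+00] q [-0.27  0.12  1.76 -0.    1.26 -1.85] t 5.0333 tcp [ 0.5388 -0.0245  0.1696]
```

```bash
python3 -m inch '[[0,0,0,0,0,0.06,5],[0,0,0,0,0,0.14,5],[0,0,0,0,0,0.22,5],[0,0,0,0,0,0.30,5],[0,0,0,0,0,0.38,5],[0,0,0,0,0,0.46,5],[0,0,0,0,0,0.54,5],[0,0,0,0,0,0.62,5],[0,0,0,0,0,0.69,5],[0,0,0,0,0,0.73,5],[0,0,0,0,0,0.73,5],[0,0,0,0,0,0.73,5]]'
python3 - <<'E'
from h import *
delta((.5388,-.0245,.169),1.581)
c=K("top"); a=arm.read_camera("scene"); cv2.imwrite("pics/s2.png",cv2.resize(a[130:250,240:380],None,fx=4,fy=4,interpolation=cv2.INTER_CUBIC))
E
```

```text
time_s: 6.03
tcp_pos: [0.5392, -0.0233, 0.1696]
eef_rot: [0.352, 0.936, 0.001, 0.001]
contact_force: [3.7, 4.3, 0.8]
opening: 0.0108
finger_force: 78.3
shift mm [-0.5 -1.2  0.6] tool-y yaw 0.8518 rz -0.7292 tilt [ 0.0018  0.0019 -1.    ] q [-0.27  0.12  1.76  0.    1.26 -1.12] t 6.0333 tcp [ 0.5392 -0.0233  0.1696]
```

View pics/s2.png

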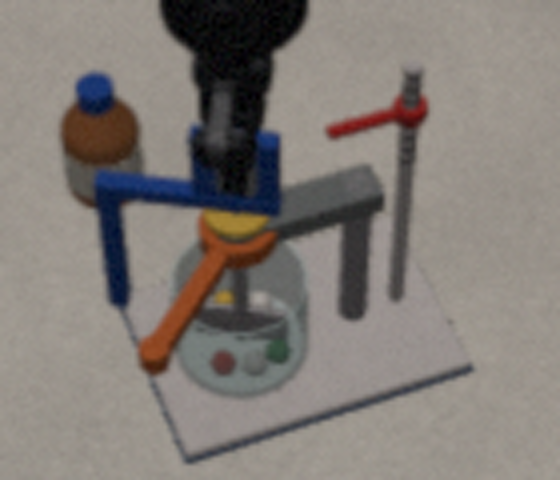

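Compared with the first crop, the visible red, white and green beads at the front have barely moved (red still near scene pixel (295.7,220.5)). I'll swing further out and compare the beads.

```bash
python3 -m inch '[[0,0,0,0,0,0.07,5],[0,0,0,0,0,0.15,5],[0,0,0,0,0,0.22,5],[0,0,0,0,0,0.27,5],[0,0,0,0,0,0.27,5],[0,0,0,0,0,0.27,5]]'
python3 - <<'E'
from h import *
delta((.5388,-.0245,.169),1.581)
S=K("scene"); a=arm.read_camera("scene"); w=arm.read_camera("wrist"); t=arm.read_camera("top"); np.save("s3.npy",a)
def blobs(im):
    hsv=cv2.cvtColor(im,cv2.COLOR_BGR2HSV)[195:230,275:325]; o={}
    for n,lo,hi in(("red",(0,70,30),(5,255,255)),("red2",(172,60,30),(180,255,255)),("green",(45,60,20),(85,255,255)),("yellow",(20,100,60),(34,255,255))):
        N,L,st,ce=cv2.connectedComponentsWithStats(cv2.inRange(hsv,lo,hi))
        o[n]=[((ce[j]+[275,195]).round(1).tolist(),int(st[j,4])) for j in range(1,N) if st[j,4]>5]
    return o
print(blobs(np.load("scene0.npy"))); print(blobs(a))
f=lambda x:cv2.resize(x,(400,300),interpolation=cv2.INTER_CUBIC)
g=lambda x:f(x[192:234,275:331])
cv2.imwrite("pics/beads.png",cv2.convertScaleAbs(np.vstack([np.hstack([g(np.load("scene0.npy")),g(a)]),np.hstack([f(w),f(t[200:335,330:510])])]),alpha=1.6))
E
```

```text
time_s: 6.58
tcp_pos: [0.5395, -0.0229, 0.1696]
eef_rot: [0.475, 0.88, 0.002, 0.001]
contact_force: [5.2, 6.6, 0.5]
opening: 0.0111
finger_force: 78.3
shift mm [-0.9 -1.4  0.6] tool-y yaw 0.5818 rz -0.9992 tilt [ 0.0026  0.0026 -1.    ] q [-0.27  0.12  1.76  0.    1.25 -0.85] t 6.5833 tcp [ 0.5395 -0.0229  0.1696]
{'red': [([295.4, 220.1], 16)], 'red2': [], 'green': [([309.3, 215.7], 15)], 'yellow': [([295.8, 204.5], 18)]}
{'red': [([295.4, 220.1], 17)], 'red2': [], 'green': [([308.7, 219.5], 19)], 'yellow': [([296.3, 203.2], 9)]}
```

View pics/beads.png

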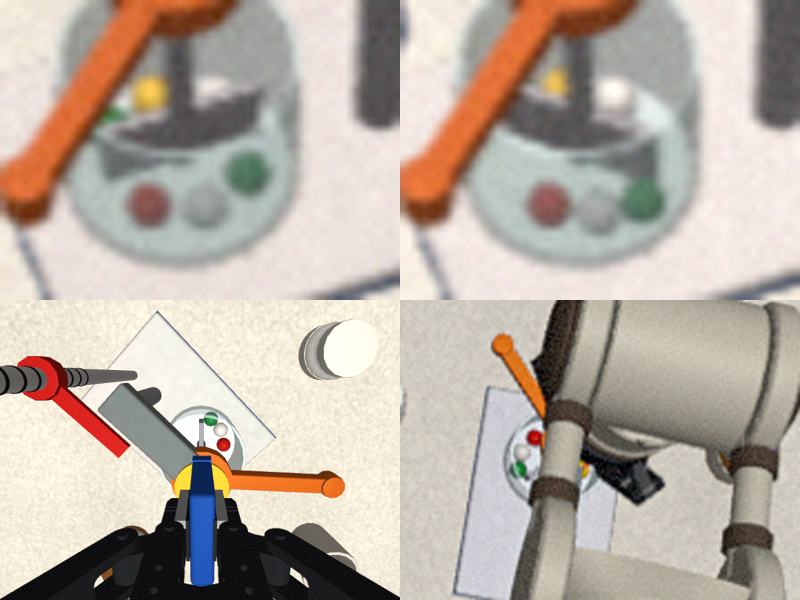

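The green bead has moved from (309.3,215.7) to (308.7,219.5), about 7 mm, and the lever and beaker are untouched. The second swing back comes next, then the lift.

```bash
python3 -m inch '[[0,0,0,0,0,-0.07,5],[0,0,0,0,0,-0.16,5],[0,0,0,0,0,-0.25,5],[0,0,0,0,0,-0.34,5],[0,0,0,0,0,-0.43,5],[0,0,0,0,0,-0.52,5],[0,0,0,0,0,-0.61,5],[0,0,0,0,0,-0.70,5],[0,0,0,0,0,-0.79,5],[0,0,0,0,0,-0.88,5],[0,0,0,0,0,-0.96,5],[0,0,0,0,0,-1.0,5]]'
python3 -m inch '[[0,0,0,0,0,0,5],[0,0,-4,0,0,0.02,5],[0,0,-9,0,0,0.05,5],[0,0,-14,0,0,0.08,5],[0,0,-19,0,0,0.11,5],[0,0,-24,0,0,0.14,5],[0,0,-29,0,0,0.16,5],[0,0,-34,0,0,0.18,5],[0,0,-38,0,0,0.18,5],[0,0,-40,0,0,0.18,5],[0,0,-40,0,0,0.18,5],[0,0,-40,0,0,0.18,5]]'
python3 - <<'E'
from h import *
delta((.5388,-.0245,.209),1.371)
S=K("scene"); a=arm.read_camera("scene"); c=K("wrist"); w=arm.read_camera("wrist"); np.save("s4.npy",a)
f=lambda x,k:cv2.resize(x,(400,480),interpolation=cv2.INTER_CUBIC)
cv2.imwrite("pics/lift.png",cv2.convertScaleAbs(np.hstack([f(a[135:231,265:345],5),f(w[0:384,160:480],0)]),alpha=1.5))
E
```

```text
time_s: 7.73
tcp_pos: [0.5388, -0.0244, 0.1697]
eef_rot: [-0.007, 1.0, -0.0, 0.0]
contact_force: [1.3, 0.7, 1.1]
opening: 0.0109
finger_force: 78.5
time_s: 8.73
tcp_pos: [0.5386, -0.0241, 0.2092]
eef_rot: [0.084, 0.996, 0.0, 0.0]
contact_force: [5.3, 2.2, -4.8]
opening: 0.0108
finger_force: 77.9
shift mm [-0.2 -0.3  0.2] tool-y yaw 1.4028 rz 0.0318 tilt [ 4.e-04  5.e-04 -1.e+00] q [-0.27  0.08  1.72  0.    1.33 -1.67] t 8.7333 tcp [ 0.5386 -0.0241  0.2092]
```

View pics/lift.png

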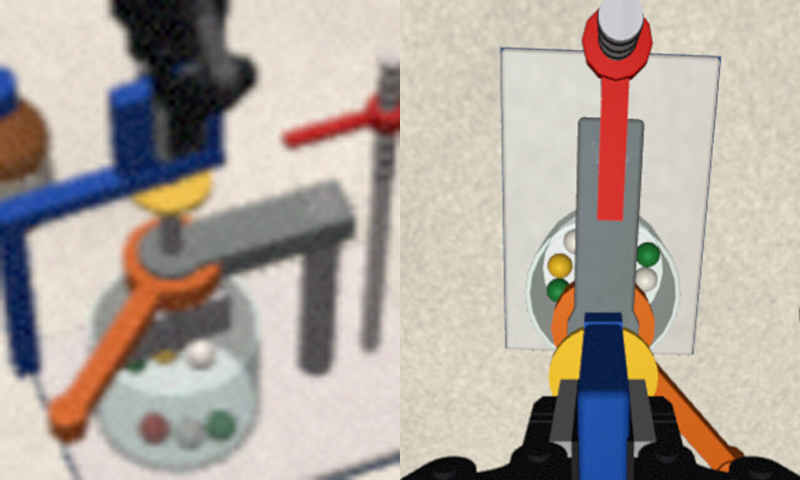

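The left crop shows the disc lifted, with its widest line at about scene pixel (299.4,172), and the pointer tip at about (322.6,162.6). Both beads and lever are in place. I'll now compare disc and tip heights within each camera.

```bash
cat > meas.py <<'E'
from h import *
from scipy.optimize import minimize_scalar
A=np.array([.5388,-.0245]); th=-.2; u=np.array([np.cos(th),np.sin(th)])
def run(img,c,box,n):
    k=6; x0,x1,y0,y1=box
    up=cv2.resize(img[y0:y1,x0:x1],None,fx=k,fy=k,interpolation=cv2.INTER_CUBIC)
    hsv=cv2.cvtColor(up,cv2.COLOR_BGR2HSV)
    back=lambda p:((p+.5)/k-.5)+[x0,y0]
    r=cv2.inRange(hsv,(0,140,60),(6,255,255))|cv2.inRange(hsv,(174,140,60),(180,255,255))
    N,L,st,ce=cv2.connectedComponentsWithStats(r); j=1+st[1:,4].argmax(); ys,xs=np.where(L==j); R=back(np.stack([xs,ys],1).astype(float))
    # tip: end of the finger, farthest along the projected post->tip direction
    P=proj(c,np.array([[*(A-.09*u),.185],[*(A-.055*u),.185]])); d=P[1]-P[0]; d/=np.linalg.norm(d)
    s=R@d; e=s.max(); near=R[(s>e-2.5)]; tip=near.mean(0)+d*(e-(near@d).mean())
    zs=np.linspace(.15,.22,281); t=proj(c,np.array([[*(A-.055*u),z] for z in zs])); ii=np.linalg.norm(t-tip,axis=1); zt=zs[ii.argmin()]
    # disc: hull of yellow vs. hull of rim (top and bottom circles), edge rows
    y=cv2.inRange(hsv,(20,120,60),(34,255,255)); N,L,st,ce=cv2.connectedComponentsWithStats(y); j=1+st[1:,4].argmax(); ys,xs=np.where(L==j); Y=back(np.stack([xs,ys],1).astype(float))
    H=cv2.convexHull(Y.astype(np.float32))[:,0]
    a=np.linspace(0,2*np.pi,90); rim=.019*np.stack([np.cos(a),np.sin(a)],1)
    def ext(z):
        q=np.vstack([proj(c,np.c_[rim+A,np.full(90,z+h)]) for h in(-.002,.002)]); return q
    if n=="scene": f=lambda z:(ext(z)[:,1].max()-H[:,1].max())**2
    else: f=lambda z:((ext(z)[:,0].max()-ext(z)[:,0].min())-(H[:,0].max()-H[:,0].min()))**2
    zd=minimize_scalar(f,bounds=(.12,.22),method="bounded").x
    print(n,"tip px",tip.round(2),"z",round(zt,4),"miss px",round(ii.min(),2),"| disc x",H[:,0].min().round(1),H[:,0].max().round(1),"pred",ext(zd)[:,0].min().round(1),ext(zd)[:,0].max().round(1),"z",round(zd,4))
E
python3 - <<'E'
from meas import *
S=K("scene")
run(np.load("scene0.npy"),S,(285,345,150,196),"scene")
run(np.load("s4.npy"),S,(285,345,150,196),"scene")
c=tuple(np.load("w1c.npy",allow_pickle=True)); w=np.load("w1.npy"); run(w,c,(285,360,70,270),"wrist")
c=K("wrist"); w=arm.read_camera("wrist"); run(w,c,(270,380,50,400),"wrist")
E
```

```text
scene tip px [321.92 162.75] z 0.1848 miss px 0.3 | disc x 291.9 306.9 pred 291.2 307.9 z 0.142
scene tip px [321.91 162.72] z 0.1848 miss px 0.32 | disc x 291.6 306.4 pred 290.5 307.8 z 0.1813
wrist tip px [321.25 157.43] z 0.2082 miss px 1.23 | disc x 294.4 312.1 pred 297.2 347.6 z 0.12
wrist tip px [327.45 175.89] z 0.2007 miss px 2.53 | disc x 337.6 365.8 pred 290.4 357.0 z 0.12
```

```bash
python3 -m inch '[[0,0,-1.7,0,0,0,5],[0,0,-3.5,0,0,0,5],[0,0,-3.5,0,0,0,5],[0,0,-3.5,0,0,0,5],[0,0,-3.5,0,0,0,5],[0,0,-3.5,0,0,0,5],[0,0,-3.5,0,0,0,5]]'
python3 - <<'E'
from meas import *
delta((.5388,-.0245,.2128),1.371)
a=np.mean([arm.read_camera("scene").astype(float) for _ in range(4)],0).astype(np.uint8); np.save("s5.npy",a)
run(a,K("scene"),(285,345,150,196),"scene")
S=K("scene"); o=a[145:185,280:340].copy(); k=10
o=cv2.resize(o,None,fx=k,fy=k,interpolation=cv2.INTER_CUBIC)
th_=np.linspace(0,2*np.pi,60)
for z,col in((.185,(255,255,255)),):
    for h in(-.002,.002):
        q=proj(S,np.c_[A+.019*np.stack([np.cos(th_),np.sin(th_)],1),np.full(60,z+h)])
        cv2.polylines(o,[(((q-[280,145])+.5)*k).astype(int)],True,col,1)
q=proj(S,np.array([*(A-.055*u),.185]))[0]; cv2.circle(o,tuple((((q-[280,145])+.5)*k).astype(int)),4,(255,255,255),1)
cv2.imwrite("pics/lift2.png",cv2.convertScaleAbs(o,alpha=1.5))
E
```

```text
time_s: 9.47
tcp_pos: [0.5386, -0.0241, 0.2125]
eef_rot: [0.084, 0.996, 0.0, 0.0]
contact_force: [5.4, 2.0, -5.4]
opening: 0.0112
finger_force: 77.9
shift mm [-0.3 -0.3 -0.3] tool-y yaw 1.4028 rz 0.0318 tilt [ 3.e-04  6.e-04 -1.e+00] q [-0.27  0.08  1.72  0.    1.34 -1.67] t 9.4667 tcp [ 0.5386 -0.0241  0.2125]
scene tip px [321.92 162.76] z 0.1848 miss px 0.3 | disc x 291.6 306.2 pred 290.5 307.8 z 0.1846
```

View pics/lift2.png

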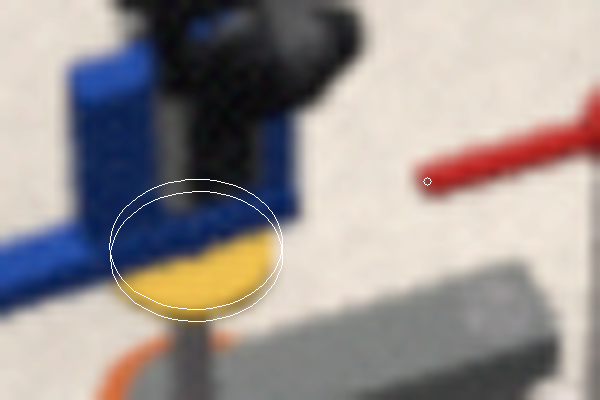

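Disc and pointer are level: disc 0.1846, tip 0.1848, and the overlay agrees. Now I'll turn to close the lever.

```bash
python3 -m inch '[[0,0,0,0,0,-0.06,5],[0,0,0,0,0,-0.13,5],[0,0,0,0,0,-0.20,5],[0,0,0,0,0,-0.27,5],[0,0,0,0,0,-0.34,5],[0,0,0,0,0,-0.41,5],[0,0,0,0,0,-0.46,5],[0,0,0,0,0,-0.51,5],[0,0,0,0,0,-0.56,5],[0,0,0,0,0,-0.61,5],[0,0,0,0,0,-0.65,5],[0,0,0,0,0,-0.65,5]]' 110
python3 - <<'E'
from meas import *
delta((.5388,-.0245,.2127),1.371+1); print(arm.sense()["torque"].round(2))
E
```

```text
time_s: 10.67
tcp_pos: [0.5388, -0.0252, 0.2125]
eef_rot: [-0.239, 0.971, -0.001, 0.0]
contact_force: [5.4, -0.8, -5.9]
opening: 0.0109
finger_force: 107.7
shift mm [-0.3  0.7 -0.2] tool-y yaw 2.0538 rz -0.3172 tilt [ 9.0e-04 -1.4e-03 -1.0e+00] q [-0.27  0.08  1.72 -0.    1.34 -2.32] t 10.6667 tcp [ 0.5388 -0.0252  0.2125]
[-0.3  -0.89 -0.04]
```

```bash
python3 -m inch '[[0,0,0,0,0,-0.05,5],[0,0,0,0,0,-0.10,5],[0,0,0,0,0,-0.15,5],[0,0,0,0,0,-0.20,5],[0,0,0,0,0,-0.25,5],[0,0,0,0,0,-0.29,5],[0,0,0,0,0,-0.31,5],[0,0,0,0,0,-0.32,5],[0,0,0,0,0,-0.32,5],[0,0,0,0,0,-0.32,5],[0,0,0,0,0,-0.32,5]]'
python3 - <<'E'
from meas import *
delta((.5388,-.0245,.2127),1.371+1); print(arm.sense()["torque"].round(2))
a=np.mean([arm.read_camera("scene").astype(float) for _ in range(2)],0).astype(np.uint8)
S=K("scene"); run(a,S,(285,345,150,196),"scene")
hsv=cv2.cvtColor(a,cv2.COLOR_BGR2HSV); m=cv2.inRange(hsv,(7,140,70),(18,255,255)); m[:180]=0; m[:,:270]=0;m[:,340:]=0
N,L,st,ce=cv2.connectedComponentsWithStats(m); print(st[1:],ce[1:].round(1))
for lv in(0,.06,.12): q=A+.099*np.array([np.cos(th+1.15-lv),np.sin(th+1.15-lv)]); print(lv,proj(S,[*q,.124]).round(1))
cv2.imwrite("pics/end.png",cv2.convertScaleAbs(cv2.resize(a[140:240,250:360],None,fx=5,fy=5,interpolation=cv2.INTER_CUBIC),alpha=1.4))
E
```

```text
time_s: 11.58
tcp_pos: [0.5393, -0.0258, 0.2126]
eef_rot: [-0.389, 0.921, -0.001, 0.001]
contact_force: [7.6, -2.4, -6.3]
opening: 0.0107
finger_force: 108.0
shift mm [-0.6  1.3 -0.1] tool-y yaw 2.3699 rz -0.0011 tilt [ 0.0022 -0.002  -1.    ] q [-0.27  0.08  1.72 -0.    1.34 -2.64] t 11.5833 tcp [ 0.5393 -0.0258  0.2126]
[-0.41 -1.14 -0.87]
scene tip px [321.92 162.75] z 0.1848 miss px 0.3 | disc x 299.1 306.4 pred 290.5 307.8 z 0.1857
[[293 188  16  39 244]] [[298.3 205.7]]
0 [[297.1 222.1]]
0.06 [[294.4 221.9]]
0.12 [[291.7 221.6]]
```

View pics/end.png

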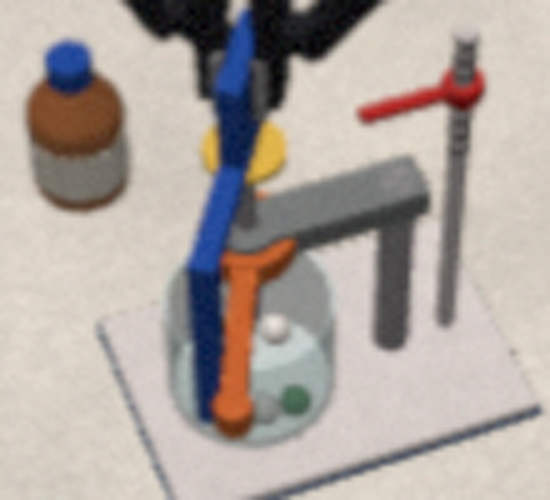

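The lever knob is at about (296.2,222.6), where fully closed predicts (297.1,222.1), so the lever is around 0.02 rad. The torque has risen, which suggests the stop. A small extra push will confirm that.

```bash
python3 -m inch '[[0,0,0,0,0,-0.01,5],[0,0,0,0,0,-0.02,5],[0,0,0,0,0,-0.02,5],[0,0,0,0,0,-0.02,5],[0,0,0,0,0,-0.02,5],[0,0,0,0,0,-0.02,5],[0,0,0,0,0,-0.02,5],[0,0,0,0,0,-0.02,5]]'
python3 - <<'E'
from meas import *
delta((.5388,-.0245,.2127),1.371+1); print(arm.sense()["torque"].round(2),arm.sense()["qvel"].round(4))
E
```

```text
time_s: 12.35
tcp_pos: [0.5395, -0.0259, 0.2126]
eef_rot: [-0.398, 0.918, -0.001, 0.001]
contact_force: [8.6, -4.3, -8.1]
opening: 0.0106
finger_force: 109.7
shift mm [-0.6  1.5 -0.1] tool-y yaw 2.3884 rz 0.0174 tilt [ 0.0026 -0.0018 -1.    ] q [-0.27  0.08  1.72 -0.    1.34 -2.66] t 12.35 tcp [ 0.5395 -0.0259  0.2126]
[-0.37 -1.18 -1.44] [ 0.0005 -0.0006 -0.0013 -0.0009  0.0008 -0.0001]
```

The torque climbed from 0.87 to 1.44 N m over 0.02 rad, so the lever is against its end stop. The arm is at rest at the mark, so I'm handing in.

```bash
python3 -c "
from workcell import arm
print(arm.sign_off())"
```

```text
the job is handed in; nothing more can be done
None
```

The job is handed in: two stirs done (the second swing out reached about 45 degrees), disc within about 1 mm of the pointer by camera, cam lever against its closed stop, handle still gripped at 12.4 s; sign-off gave no verdict, and only some of the six beads were visible in the last picture.

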